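# Scan the sample jar, then unlatch the cap cassette from the vibration tester

## Robot

A 6-joint arm with a two-finger parallel gripper is mounted at the origin on the work surface. World frame = base frame: x ahead of the robot, y to its left, z up, the work surface at z = 0. Lengths are in m, angles in rad, forces in N, time in s.
With the tool pointing down it reaches from about 0.3 to 0.85 m from the base axis. Payload 5.4 kg.
Tool frame: the origin (TCP) lies at the very end of the fingers, on their centre line; the grasp point (between the pads) lies 19 mm behind it; y points along the fingers, x is the direction in which the jaws open and shut, and the axes are right-handed (so a half turn about y gives the same grasp; the last joint's range is limited). The gripper opens to 85 mm and grips with 20 to 120 N. Pads are 22 mm wide; open, the fingers measure 114 mm over their backs; the gripper's body (76 mm by 85 mm) begins 54 mm behind the grasp point. The pads swing forward as they close: fully open they stand 13 mm farther back than shut.
Start: joints at [1.021, 0.158, 1.597, -0, 1.386, -0.21], TCP at [0.192, 0.542, 0.231] pointing down, gripper open.
Joint ranges: [-2.91, 2.91], [-0.94, 2.29], [0.18, 2.7], [-1.29, 4.43], [0.17, 2.64], [-3, 3]. Speed limits (rad/s): [2.57, 2.57, 3.14, 3.14, 3.14, 3.14].

## Interface

Orientations are given as a rotation vector (axis times angle).
In Python, from station import goto, line_to, set_joints, command_gripper, dwell, ik, get_image, camera_params, MotionError, close_job, get_t, get_joints, get_qd, get_joint_torque, get_tcp_pos, get_orientation, get_contact_force, get_torque, get_gripper_width gives the robot as it stands. Calls block until the motion is done:
- goto(position, orientation): joint-space move of the TCP to a pose.
- line_to(position, rot=None, feed=0.15): straight line of the TCP; rot=None keeps the orientation; feed is the mean speed in m/s.
- set_joints(angles): joint-space move.
- command_gripper(opening): finger opening in m; the grip force is fixed at half the most; returns when the fingers have stopped.
- dwell(seconds).
- ik(position, orientation): joint angles nearest the present ones, or None.
- get_image(name): name is "scene" or "top" or "wrist"; returns (picture, depth): 384x512x3 uint8, blue, green, red; 384x512 float32, m along the optical axis (not along the pixel's ray), 0 where there is no reading.
- camera_params(name): a dict with "mtx" (3x3 intrinsics, pixels), "world_to_cam" (4x4, takes a point from world to camera coordinates). Camera axes: x right, y down, z forward; pixel columns grow to the right and rows downward; lengths in m; the calibration is good to about 2 mm. The wrist camera is an equidistant fisheye: a pixel r from the principal point sees the ray r / f radians off the axis. A picture is of the moment at which its call begins: read the wrist's pose just before it. camera_params takes no time and is no camera call; for the wrist camera it gives the pose at the moment of the call.
A pose or a line that the arm cannot do raises MotionError and nothing moves.
- close_job(): hands the job in, once; it reports no verdict.
Readings, each from a call of its own:
- get_t(): time.
- get_joints(): joint angles.
- get_qd(): joint speeds.
- get_joint_torque(): joint torques, N m.
- get_tcp_pos(): TCP position.
- get_orientation(): TCP orientation.
- get_contact_force(): force on the tool from outside, world axes, zero at the start.
- get_torque(): the same for the moment, N m.
- get_gripper_width(): finger opening in m.
Only numpy, scipy, OpenCV 4.12 (cv2) and the standard library are available. Lean on these libraries where they do the work, as an engineer would, in place of code of your own. Each camera call takes 0.05 s, during which the arm holds its last target.

## Task

The vibration run is over and the caps come off the tester: first book the sample by turning the sealed jar in its nest until the code label on its side squarely faces the code reader, and leave it standing there in the nest. Then pinch the two side catches of the cap cassette together, lift the cassette out of its dock on the vibration tester, and finish still holding it pinched, level and still, at least 50 mm above where it sat and touching nothing but the gripper. Leave everything else where it stands.

Things in the scene. Friction and masses are not known exactly. Their poses are not given: they have to be found in the camera images.
- jar: sealed sample jar: clear glass, 50 mm in diameter, with a black lid of 51 mm, 85 mm tall in all, 0.2 kg. A white paper seal runs from the middle of the lid over its edge into a label with a dark square code on the side. Stands loose in the reader's nest, label 50 to 180 degrees off the reader either way. Origin: centre of underside; z up; +x points out through the middle of the label
- jar_mark (a point): middle of the code label, on the jar's side, 40 mm above its underside; the seal strip on the lid lies straight above it, from the lid's centre to its edge
- reader: code reader station, fixed: base plate 200 x 100 x 12 mm (the jar stands on its top) with a black nest ring (inner diameter 54, outer 66, 8 mm tall) and a grey reader head 44 x 62 mm, top 93 mm above the bench, face 96 mm from the nest's centre. Origin: nest centre at bench height; +x points from the nest to the head: the label faces it when the jar's +x points along this +x
- reader_window (a point): centre of the reader's lens, 60 mm above the bench, looking at the nest
- tester: compact vibration tester, fixed: grey housing 240 x 220 x 85 mm, rocker switch and display on its front (-x), on top a shaker plate with a steel dock. Origin: centre of underside at bench height, below the dock's centre; z up. The cassette's seat is 113 mm above it. The dock's highest parts, the lips over the catches on its +y and -y sides, end 20 mm above the seat, 31 to 43 mm from centre
- cassette: cap cassette in the dock: grey block 100 (x) by 48 (y) by 40 mm high, middle spine 54 mm high, a blue cap on a neck stub at each end (tops 62 mm high); 0.16 to 0.28 kg. Origin: centre of underside; z up; x, y as the tester's. Catch noses hook 4 mm under the dock's lips: it lifts only with both catches pressed in, then straight up, with 1 mm play between guides 12 mm high
- cassette_pinch (a point): point midway between the two catch pads, 45 mm above the cassette's underside: where to pinch, along the cassette's y. The black ribbed pads stand at the middle of its long sides, 26 mm wide (x), from 28 to 60 mm above the underside, 66 mm apart over their outer faces, 51 mm when fully pinched; free space beside them above the lips
- catch_left (a joint): catch on the cassette's +y side: 0 sprung out (latched), grows as it is pressed inward, to its stop at 0.0075 m; clear of the lip from 0.004 m. Spring about 2.4 N at rest to 7 N at the stop
- catch_right (a joint): the same catch on the cassette's -y side: 0 latched, 0.0075 m fully pressed
- plain_jar: bystander: a jar like the sealed one but with no seal and no label, standing on the bench beside the reader station; origin centre of its underside
- vial: bystander: clear glass vial 22 mm in diameter, 60 mm tall, standing beside the reader station; origin centre of its underside
- cap_a: bystander: blue tethered cap 29 mm in diameter, 16 mm tall, with its band beside it, on the bench in front of the tester; origin centre of the cap's underside
- cap_b: bystander: another such blue tethered cap, in front of the reader station
- anvil: bystander: chrome drop anvil, round, 76 mm in diameter, 50 mm tall, at the back between the two stations; origin centre of its underside
- scale: bystander: flat spring scale with a steel hook lying between the two stations, 26 x 18 mm, about 195 mm long; origin middle of its body's underside
There are look-alikes about, which are no part of the job. Leave any orange or yellow look-alike of the jar alone. What is shaped like the cassette but orange is not meant.

How it is judged:
By the outcome, as a careful person would: the job done as asked, in the order asked, and still so for the second after the job is handed in, while the arm keeps its last pose, push and grip.
It also fails if it takes over 58 s, if anything falls off the work surface, if the arm or the gripper's body presses on something with over 40 N, if the wrist force passes 120 N, or if a joint passes its speed limit or range.

## Working session

There is one attempt and no reset: what is moved stays moved. The work goes in short steps, each a Python script; the robot and the scene stay as the last script left them, time stands still between calls to the robot, and variables do not carry over. Pictures are saved under pics/ and viewed, and the job is handed in when it is done.

```bash
mkdir -p pics; ls; python3 - <<'E'
from station import *
import cv2,numpy as np
for n in ["scene","top","wrist"]:
    p=camera_params(n); im,d=get_image(n)
    cv2.imwrite(f"pics/{n}0.png",im); np.savez(f"{n}0.npz",im=im,d=d,mtx=p["mtx"],w2c=p["world_to_cam"])
    print(n,np.round(p["mtx"],1).tolist(),np.round(p["world_to_cam"],3).tolist())
print(get_t(),get_gripper_width(),get_orientation())
E
```

```text
pics
scene [[405.0, 0.0, 253.3], [0.0, 405.0, 190.4], [0.0, 0.0, 1.0]] [[0.057, 0.998, -0.001, -0.089], [0.617, -0.036, -0.786, -0.218], [-0.785, 0.044, -0.618, 1.613], [0.0, 0.0, 0.0, 1.0]]
top [[397.5, 0.0, 255.1], [0.0, 397.5, 187.2], [0.0, 0.0, 1.0]] [[0.0, -1.0, -0.025, 0.06], [-0.996, 0.002, -0.086, 0.534], [0.086, 0.025, -0.996, 1.341], [0.0, 0.0, 0.0, 1.0]]
wrist [[297.3, 0.0, 259.4], [0.0, 297.3, 187.8], [0.0, 0.0, 1.0]] [[0.334, 0.943, -0.002, -0.573], [0.905, -0.32, 0.278, -0.036], [0.262, -0.095, -0.96, 0.379], [0.0, 0.0, 0.0, 1.0]]
0.15 0.08566157846880433 [-1.35161787 -0.95433047  0.95653079]
```

View pics/scene0.png

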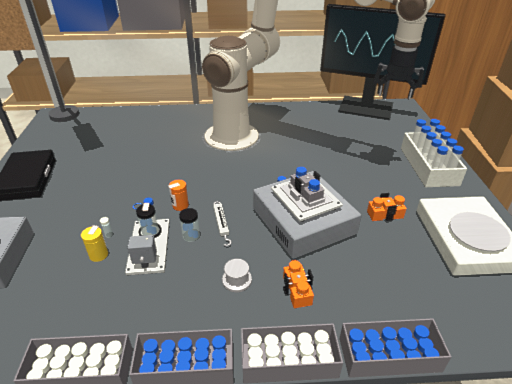

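View pics/top0.png

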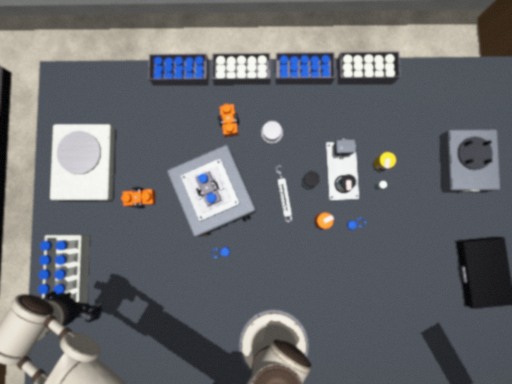

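View pics/wrist0.png

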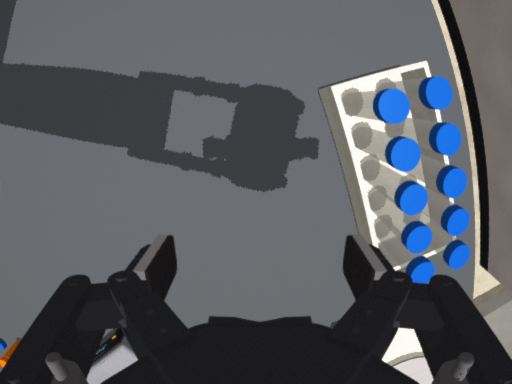

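```bash
python3 - <<'E'
import cv2,numpy as np
im=np.load("top0.npz")["im"]
a=cv2.resize(im[125:235,300:410],None,fx=5,fy=5,interpolation=cv2.INTER_CUBIC)
b=cv2.resize(im[140:270,160:260],None,fx=4,fy=4,interpolation=cv2.INTER_CUBIC)
cv2.imwrite("pics/a.png",a);cv2.imwrite("pics/b.png",b)
s=np.load("scene0.npz")["im"]
cv2.imwrite("pics/c.png",cv2.resize(s[165:285,75:235],None,fx=5,fy=5,interpolation=cv2.INTER_CUBIC))
cv2.imwrite("pics/d.png",cv2.resize(s[155:255,245:365],None,fx=6,fy=6,interpolation=cv2.INTER_CUBIC))
E
```

```text
(no output)
```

View pics/a.png

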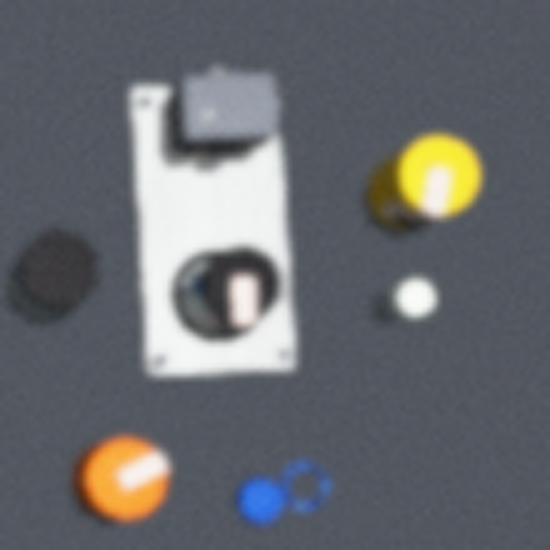

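View pics/b.png

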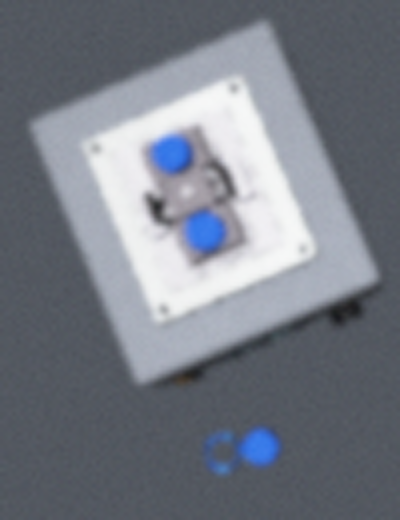

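View pics/c.png

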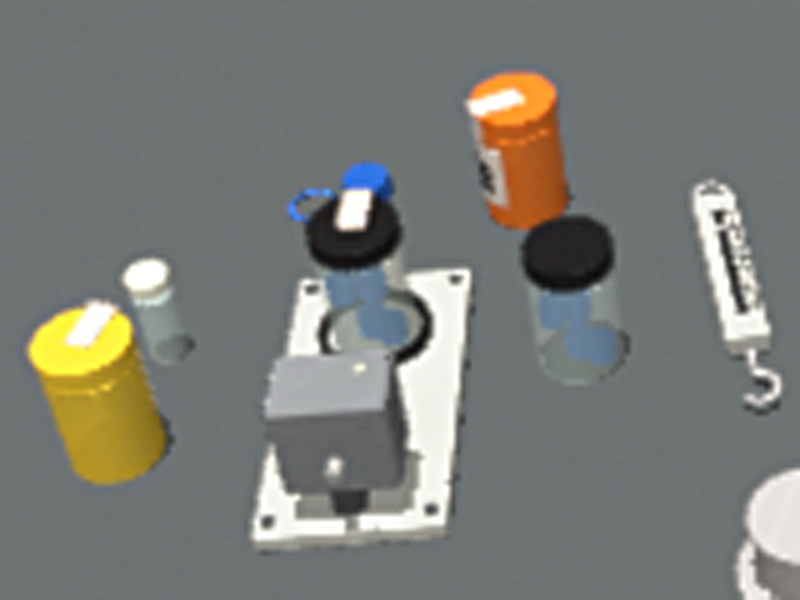

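View pics/d.png

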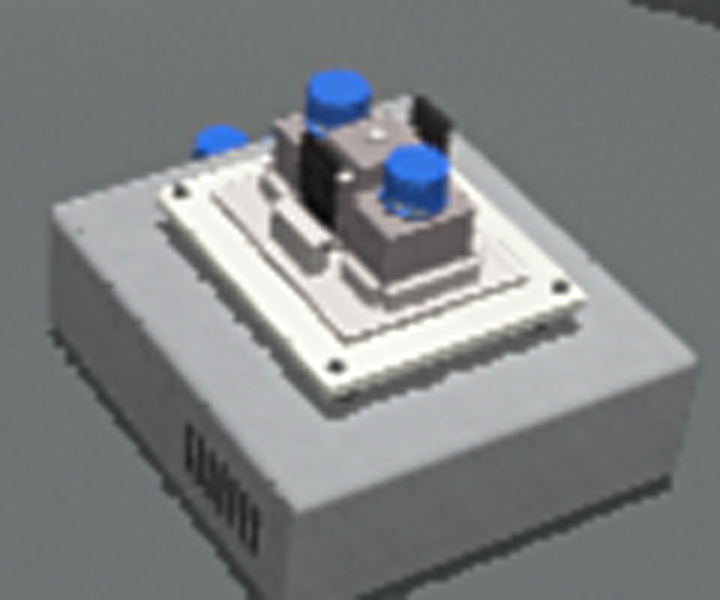

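```bash
cat > h.py <<'E'
import numpy as np, cv2
from scipy.spatial.transform import Rotation as R
def load(n): 
    z=np.load(n+".npz"); return z["im"],z["d"],z["mtx"],z["w2c"]
def ray(K,W,u,v,fish=False):
    x=(u-K[0,2])/K[0,0]; y=(v-K[1,2])/K[1,1]
    if fish:
        r=np.hypot(x,y); s=np.sin(r)/max(r,1e-9); d=np.array([x*s,y*s,np.cos(r)])
    else: d=np.array([x,y,1.0])
    Rw=W[:3,:3]; return -Rw.T@W[:3,3], Rw.T@d
def onz(K,W,u,v,z,fish=False):
    o,d=ray(K,W,u,v,fish); return o+d*(z-o[2])/d[2]
def proj(K,W,P,fish=False):
    p=W[:3,:3]@np.asarray(P)+W[:3,3]
    if fish:
        rr=np.hypot(p[0],p[1]); th=np.arctan2(rr,p[2]); s=th/max(rr,1e-9); return K[0,2]+K[0,0]*p[0]*s,K[1,2]+K[1,1]*p[1]*s
    return K[0,2]+K[0,0]*p[0]/p[2],K[1,2]+K[1,1]*p[1]/p[2]
def rv(a): # jaw axis at angle a, pointing down
    c,s=np.cos(a),np.sin(a)
    return R.from_matrix(np.array([[c,0,-s],[s,0,c],[0,-1,0]])).as_rotvec()
E
python3 - <<'E'
from h import *
from station import *
im,d,K,W=load("top0"); im2,d2,K2,W2=load("scene0"); im3,d3,K3,W3=load("wrist0")
A=lambda x,y:(300+x/5-.4,125+y/5-.4)
B=lambda x,y:(160+x/4-.4,140+y/4-.4)
print("jar lid",onz(K,W,*A(248,282),.097))
print("seal c,edge",onz(K,W,*A(243,272),.097),onz(K,W,*A(243,325),.097))
for p in [(130,86),(283,80),(296,368),(150,374)]: print("plate",onz(K,W,*A(*p),.012))
for p in [(30,125),(267,22),(380,282),(138,384)]: print("tester",onz(K,W,*B(*p),.085))
for p in [(172,152),(205,230)]: print("caps",onz(K,W,*B(*p),.113+.062))
# scene
C=lambda x,y:(75+x/5-.4,165+y/5-.4); D=lambda x,y:(245+x/6-.4,155+y/6-.4)
print("jar lid scene",onz(K2,W2,*C(353,231),.097))
for p in [(338,84),(417,160)]: print("caps sc",onz(K2,W2,*D(*p),.175))
T=np.array(get_tcp_pos()); M=R.from_rotvec(get_orientation()).as_matrix()
print(M.round(3)); c=-W3[:3,:3].T@W3[:3,3]
print("cam in tool",M.T@(c-T),"fwd",M.T@W3[2,:3],"right",M.T@W3[0,:3])
E
```

```text
jar lid [ 0.54732613 -0.24671686  0.097     ]
seal c,edge [ 0.55383475 -0.24363168  0.097     ] [ 0.51944488 -0.24294686  0.097     ]
plate [ 0.69326846 -0.18577616  0.012     ]
plate [ 0.69696772 -0.29173206  0.012     ]
plate [ 0.49653763 -0.29626692  0.012     ]
plate [ 0.49254527 -0.19644021  0.012     ]
tester [0.58376141 0.34905402 0.085     ]
tester [0.66910864 0.15318249 0.085     ]
tester [0.45390818 0.05948765 0.085     ]
tester [0.37110339 0.25653849 0.085     ]
caps [0.55100911 0.21668262 0.175     ]
caps [0.49107156 0.19072162 0.175     ]
jar lid scene [ 0.55335106 -0.23848633  0.097     ]
caps sc [0.48876943 0.19467237 0.175     ]
caps sc [0.54926416 0.22106346 0.175     ]
[[ 0.333 -0.001 -0.943]
 [ 0.943 -0.001  0.333]
 [-0.001 -1.     0.   ]]
cam in tool [-0.00128341 -0.14228556  0.07034949] fwd [-0.00114142  0.96036076 -0.27875778] right [ 9.99999180e-01  9.34527942e-04 -8.75074639e-04]
```

```bash
python3 - <<'E'
from h import *
from station import *
for nm,P in [("jar",[.55,-.243]),("cas",[.52,.206])]:
  for a in np.arange(-180,181,15):
    q=[ik([*P,z],rv(np.radians(a))) for z in (.08,.25)]
    print(nm,a,[None if x is None else np.round(x,2).tolist() for x in q])
E
```

```text
jar -180 [[-0.62, 0.38, 1.64, -0.0, 1.12, 2.52], [-0.62, 0.21, 1.5, 0.0, 1.43, 2.52]]
jar -165 [[-0.62, 0.38, 1.64, -0.0, 1.12, 2.26], [-0.62, 0.21, 1.5, -0.0, 1.43, 2.26]]
jar -150 [[-0.62, 0.38, 1.64, 0.0, 1.12, 2.0], [-0.62, 0.21, 1.5, 0.0, 1.43, 2.0]]
jar -135 [[-0.62, 0.38, 1.64, 0.0, 1.12, 1.74], [-0.62, 0.21, 1.5, 0.0, 1.43, 1.74]]
jar -120 [[-0.62, 0.38, 1.64, -0.0, 1.12, 1.48], [-0.62, 0.21, 1.5, -0.0, 1.43, 1.48]]
jar -105 [[-0.62, 0.38, 1.64, 0.0, 1.12, 1.22], [-0.62, 0.21, 1.5, 0.0, 1.43, 1.22]]
jar -90 [[-0.62, 0.38, 1.64, 0.0, 1.12, 0.95], [-0.62, 0.21, 1.5, 0.0, 1.43, 0.95]]
jar -75 [[-0.62, 0.38, 1.64, -0.0, 1.12, 0.69], [-0.62, 0.21, 1.5, -0.0, 1.43, 0.69]]
jar -60 [[-0.62, 0.38, 1.64, -0.0, 1.12, 0.43], [-0.62, 0.21, 1.5, -0.0, 1.43, 0.43]]
jar -45 [[-0.62, 0.38, 1.64, 0.0, 1.12, 0.17], [-0.62, 0.21, 1.5, 0.0, 1.43, 0.17]]
jar -30 [[-0.62, 0.38, 1.64, -0.0, 1.12, -0.09], [-0.62, 0.21, 1.5, -0.0, 1.43, -0.09]]
jar -15 [[-0.62, 0.38, 1.64, -0.0, 1.12, -0.35], [-0.62, 0.21, 1.5, -0.0, 1.43, -0.35]]
jar 0 [[-0.62, 0.38, 1.64, 0.0, 1.12, -0.62], [-0.62, 0.21, 1.5, 0.0, 1
[... 2336 characters left out ...]
.0, 1.42, -0.89]]
cas 75 [[0.16, 0.28, 1.77, -0.0, 1.09, -1.15], [0.16, 0.11, 1.62, -0.0, 1.42, -1.15]]
cas 90 [[0.16, 0.28, 1.77, 0.0, 1.09, -1.41], [0.16, 0.11, 1.62, 0.0, 1.42, -1.41]]
cas 105 [[0.16, 0.28, 1.77, 0.0, 1.09, -1.67], [0.16, 0.11, 1.62, 0.0, 1.42, -1.67]]
cas 120 [[0.16, 0.28, 1.77, -0.0, 1.09, -1.93], [0.16, 0.11, 1.62, -0.0, 1.42, -1.93]]
cas 135 [[0.16, 0.28, 1.77, 0.0, 1.09, -2.2], [0.16, 0.11, 1.62, 0.0, 1.42, -2.2]]
cas 150 [[0.16, 0.28, 1.77, 0.0, 1.09, -2.46], [0.16, 0.11, 1.62, 0.0, 1.42, -2.46]]
cas 165 [[0.16, 0.28, 1.77, -0.0, 1.09, -2.72], [0.16, 0.11, 1.62, -0.0, 1.42, -2.72]]
cas 180 [[0.16, 0.28, 1.77, -0.0, 1.09, -2.98], [0.16, 0.11, 1.62, 0.0, 1.42, -2.98]]
```

```bash
python3 - <<'E'
from h import *
from station import *
def snap(n):
    p=camera_params("wrist"); im,d=get_image("wrist")
    cv2.imwrite(f"pics/{n}.png",im); np.savez(f"{n}.npz",im=im,d=d,mtx=p["mtx"],w2c=p["world_to_cam"])
goto([.52,.206,.30],rv(np.radians(-66.5))); snap("w1"); print(get_t())
goto([.55,-.243,.23],rv(np.radians(-90))); snap("w2"); print(get_t())
E
```

```text
1.9333
3.65
```

View pics/w1.png

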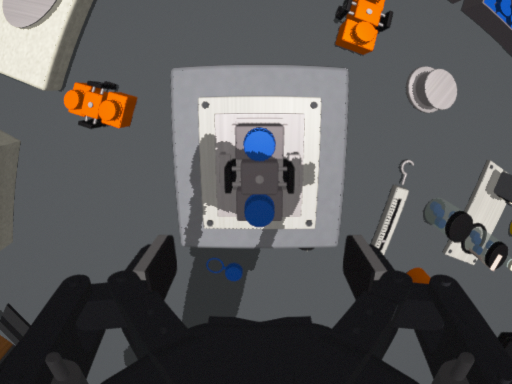

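View pics/w2.png

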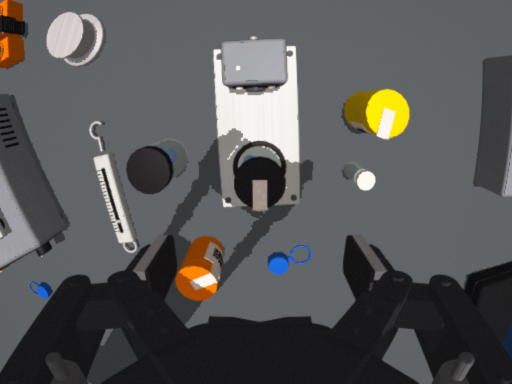

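```bash
python3 - <<'E'
import cv2,numpy as np
a=np.load("w2.npz")["im"]; b=np.load("w1.npz")["im"]
cv2.imwrite("pics/w2c.png",cv2.resize(a[30:220,190:320],None,fx=4,fy=3.1578947 if 0 else 4,interpolation=cv2.INTER_CUBIC)[160:])
cv2.imwrite("pics/w2d.png",cv2.resize(a[30:130,190:320],None,fx=5,fy=5,interpolation=cv2.INTER_CUBIC))
cv2.imwrite("pics/w1c.png",cv2.resize(b[90:240,190:330],None,fx=4,fy=4,interpolation=cv2.INTER_CUBIC))
E
```

```text
(no output)
```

View pics/w2c.png

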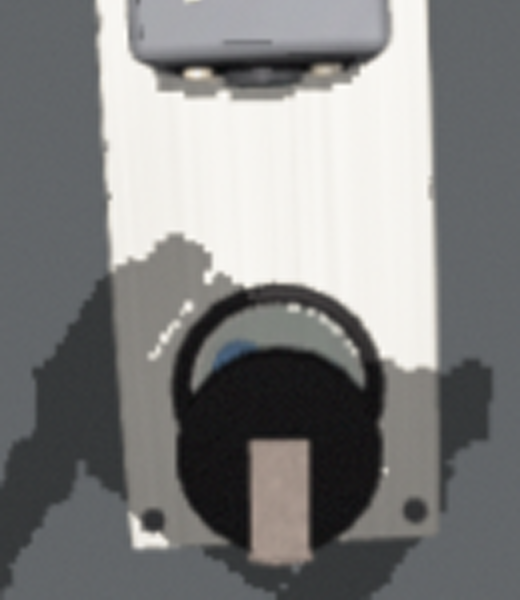

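View pics/w2d.png

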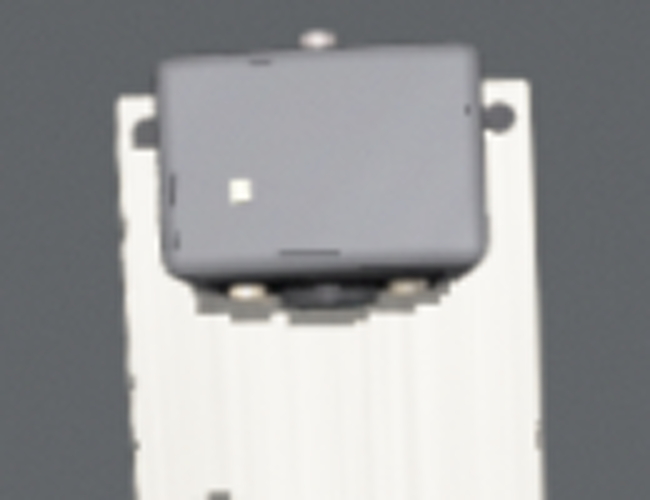

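View pics/w1c.png

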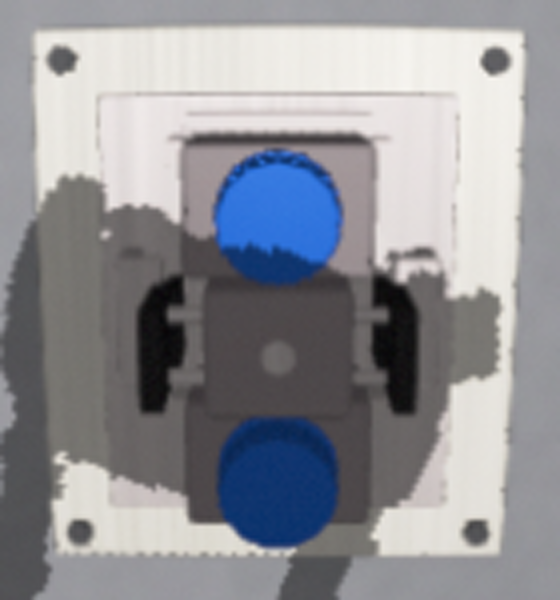

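```bash
python3 - <<'E'
from h import *
im,d,K,W=load("w2")
C=lambda x,y:(190+x/4-.375,70+y/4-.375); D=lambda x,y:(190+x/5-.4,30+y/5-.4)
pc=[onz(K,W,*p,.012,True) for p in (C(133,548),C(438,537),D(528,80),D(117,95))]
ps=[onz(K,W,*p,.012,True) for p in (C(152,520),C(415,511),D(499,117),D(147,132))]
for Q in (pc,ps):
    Q=np.array(Q); print(Q.round(4).tolist(),"c",Q.mean(0).round(4),"len",np.linalg.norm(Q[2]-Q[1]),np.linalg.norm(Q[3]-Q[0]),np.linalg.norm(Q[1]-Q[0]),np.linalg.norm(Q[2]-Q[3]))
    l=Q[2]+Q[3]-Q[0]-Q[1]; w=Q[0]+Q[3]-Q[1]-Q[2]; print("ang",np.degrees(np.arctan2(l[1],l[0])),np.degrees(np.arctan2(-w[0],w[1])))
# lid by contour: lstsq circle
im,d,K,W=load("w2")
pts=[C(177,450),C(383,450),C(280,347),C(280,553),C(209,377),C(352,377)]
print("lid pts",np.array([onz(K,W,*p,.097,True) for p in pts]).round(4).tolist())
print("lid c",onz(K,W,*C(280,450),.097,True))
s0=onz(K,W,*C(279,440),.097,True); s1=onz(K,W,*C(280.5,561),.097,True); print("strip",s0,s1,np.degrees(np.arctan2(*(s1-s0)[[1,0]])))
# ring outer top z .020 : left 171, right 385, top 283
print("ring",[onz(K,W,*C(*p),.020,True).round(4).tolist() for p in ((171,385),(385,385),(278,283))])
print("head front top corners",[onz(K,W,*D(*p),.093,True).round(4).tolist() for p in ((162,62),(476,46),(485,262),(170,275))])
print("reader lens",onz(K,W,*D(325,290),.06,True))
print("plain lid",onz(K,W,150,169,.085,True))
im,d,K,W=load("w1")
E=lambda x,y:(190+x/4-.375,90+y/4-.375)
print("spine",onz(K,W,*E(278,358),.167,True))
a,b=onz(K,W,*E(138,345),.173,True),onz(K,W,*E(417,345),.173,True); print("pads",a,b,(a+b)/2,np.linalg.norm(a-b),np.degrees(np.arctan2(*(a-b)[[1,0]])))
Q=np.array([onz(K,W,*E(*p),.100,True) for p in ((62,60),(496,60),(476,532),(80,532))]); print("plate screws",Q.round(4).tolist(),Q.mean(0)); l=Q[0]+Q[1]-Q[2]-Q[3]; print(np.degrees(np.arctan2(l[1],l[0])))
print("caps",onz(K,W,*E(279,216),.175,True),onz(K,W,*E(278,487),.175,True))
for p in ((278,358),(60,200)): 
    u,v=map(int,E(*p)); print("depth",d[v,u], (W[:3,:3].T@(ray(np.eye(3),np.eye(4),0,0)[1]*0)).sum(), -(W[:3,:3].T@W[:3,3])[2])
    o,r=ray(K,W,u,v,True); print("z",(o+r*d[v,u]/(W[2,:3]@r)))
E
```

```text
[[0.4909, -0.196, 0.012], [0.4947, -0.2948, 0.012], [0.6935, -0.286, 0.012], [0.6902, -0.1876, 0.012]] c [ 0.5923 -0.2411  0.012 ] len 0.1989819915274466 0.19949423964159563 0.09881900931746161 0.09848658592854669
ang 2.464813176017472 2.070119349277696
[[0.5005, -0.2025, 0.012], [0.5035, -0.2869, 0.012], [0.6839, -0.279, 0.012], [0.6805, -0.1949, 0.012]] c [ 0.5921 -0.2408  0.012 ] len 0.18052676806502205 0.1802369486388779 0.08444649657310525 0.08418019065322323
ang 2.465201163748081 2.1954479711677495
lid pts [[0.5469, -0.2187, 0.097], [0.5469, -0.2684, 0.097], [0.572, -0.2435, 0.097], [0.5205, -0.2436, 0.097], [0.5648, -0.2267, 0.097], [0.5648, -0.2606, 0.097]]
lid c [ 0.54686449 -0.24354309  0.097     ]
strip [ 0.54934895 -0.24330124  0.097     ] [ 0.51841805 -0.2436917   0.097     ] -179.2767637628348
ring [[0.5464, -0.2105, 0.02], [0.5464, -0.2755, 0.02], [0.5775, -0.243, 0.02]]
head front top corners [[0.681, -0.2085, 0.093], [0.6838, -0.2668, 0.093], [0.6421, -0.2685, 0.093], [0.6398, -0.21, 0.093]]
reader lens [ 0.63826532 -0.23830391  0.06      ]
plain lid [ 0.55792428 -0.1297719   0.085     ]
spine [0.51887758 0.20530886 0.167     ]
pads [0.51013649 0.2372855  0.173     ] [0.53625746 0.17734292 0.173     ] [0.52319698 0.20731421 0.173     ] 0.06538668053078812 113.54596915639029
plate screws [[0.5594, 0.2907, 0.1], [0.6091, 0.1765, 0.1], [0.4759, 0.1187, 0.1], [0.426, 0.2331, 0.1]] [0.51758354 0.20473715 0.1       ]
23.408999871298825
caps [0.55134989 0.21918361 0.175     ] [0.49145421 0.19335843 0.175     ]
depth 0.28194106 0.0 0.44221592785226227
z [0.51950505 0.20570696 0.1693344 ]
depth 0.3324314 0.0 0.44221592785226227
z [0.5230114  0.27586345 0.10759911]
```

```bash
cat >> h.py <<'E'
def snap(n):
    from station import camera_params,get_image
    p=camera_params("wrist"); im,d=get_image("wrist")
    cv2.imwrite(f"pics/{n}.png",im); np.savez(f"{n}.npz",im=im,d=d,mtx=p["mtx"],w2c=p["world_to_cam"])
E
python3 - <<'E'
from h import *
from station import *
x,y=.5465,-.2435; o=rv(np.radians(-90))
line_to([x,y,.15],o,feed=.15); line_to([x,y,.062],feed=.08)
print(get_t(),get_contact_force())
command_gripper(.03); print(get_t(),get_gripper_width(),get_contact_force(),get_tcp_pos())
snap("w3")
E
```

```text
5.5833 [ 0.21667574  0.19992174 -0.22801408]
6.0083 0.04985839318491848 [-0.72537905  2.70671941  3.87767259] [ 0.54684655 -0.24348173  0.06267659]
```

View pics/w3.png

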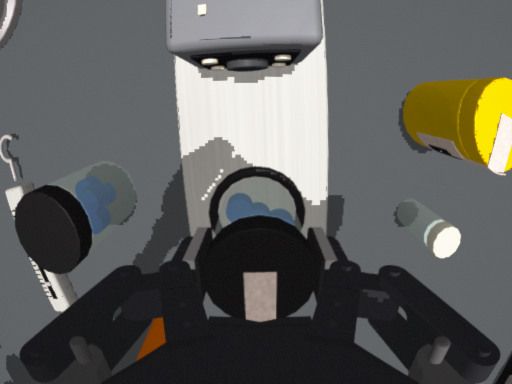

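```bash
python3 - <<'E'
from h import *
from station import *
q=np.array(get_joints()); 
for f in (1/3,2/3,1):
    t=q.copy(); t[5]=q[5]-np.radians(181.7)*f; set_joints(t)
    print(get_t(),get_contact_force().round(1) if hasattr(get_contact_force(),'round') else get_contact_force())
M=R.from_rotvec(get_orientation()).as_matrix(); print(np.degrees(np.arctan2(M[1,0],M[0,0])),get_tcp_pos(),get_gripper_width())
p=get_tcp_pos()
command_gripper(.075); line_to([p[0],p[1],.17],feed=.12)
snap("w4"); print(get_t())
# look from reverse yaw too: camera on the robot side
goto([.5465-.0,-.2435,.23],rv(np.radians(91.7))); snap("w5"); print(get_t())
E
```

```text
7.05 [-5.1  4.3  7.2]
8.0417 [-6.7  4.2  8.6]
9.0333 [-6.6  3.7 10. ]
91.69614678351284 [ 0.54530006 -0.24254288  0.06300403] 0.04970220089777069
10.5
10.9
```

View pics/w4.png

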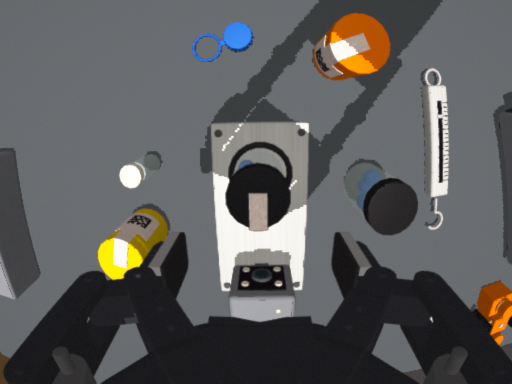

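View pics/w5.png

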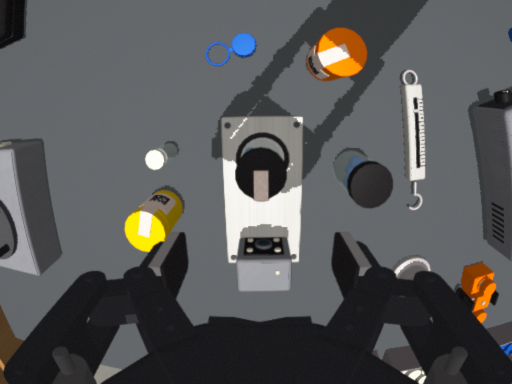

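```bash
python3 - <<'E'
import cv2,numpy as np
a=np.load("w4.npz")["im"]
cv2.imwrite("pics/w4c.png",cv2.resize(a[110:300,200:320],None,fx=4,fy=4,interpolation=cv2.INTER_CUBIC)[:600])
cv2.imwrite("pics/w4d.png",cv2.resize(a[155:240,215:305],None,fx=7,fy=7,interpolation=cv2.INTER_CUBIC))
E
```

```text
(no output)
```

View pics/w4c.png

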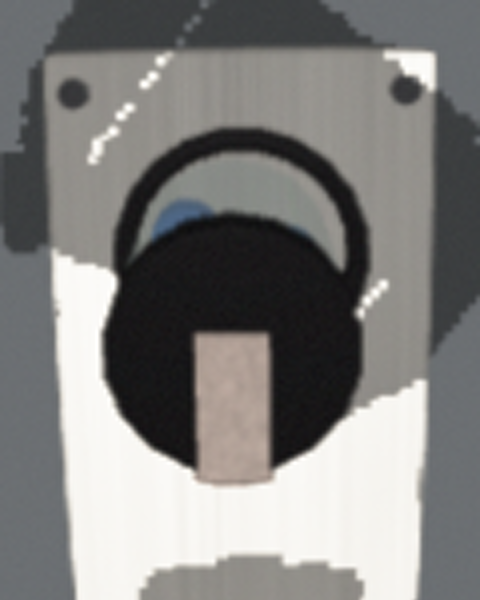

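View pics/w4d.png

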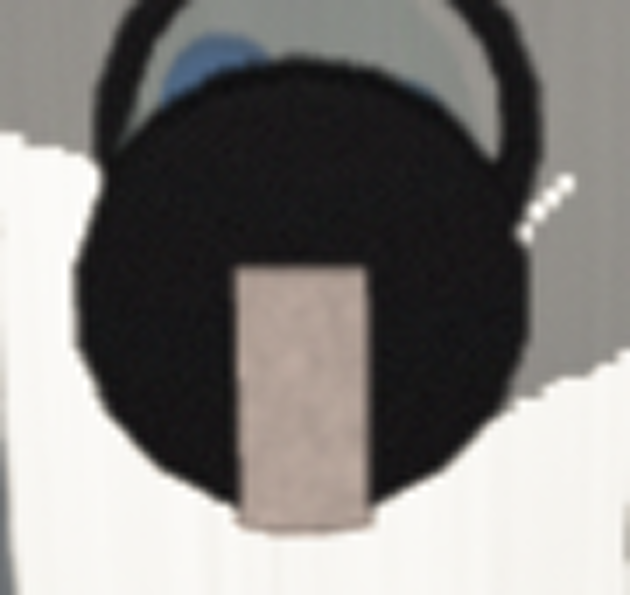

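```bash
python3 - <<'E'
from h import *
im,d,K,W=load("w4")
D=lambda x,y:(215+x/7-.43,155+y/7-.43); C=lambda x,y:(200+x/4-.375,110+y/4-.375)
deg=lambda v:np.degrees(np.arctan2(v[1],v[0]))
f=lambda p,z:onz(K,W,*p,z,True)
s0=f(D(301,268),.097);s1=f(D(305.5,505),.097);c=f(D(303,285),.097)
print("strip",s0,s1,deg(s1-s0),"centre",c, "from c",deg(s1-c))
print("lid x extents",f(D(78,285),.097),f(D(528,285),.097),f(D(303,58),.097))
a,b=f(C(73,94),.012),f(C(405,90),.012); print("screws",a,b,deg(a-b)-90, deg(b-a)-90)
# bottom screws in the full image
print("lower screws", [f(p,.012) for p in ((226.5,284.5),(300,284.5))])
m=(im.min(2)>130).astype(np.uint8)
# strip mask fit
hsv=cv2.cvtColor(im,cv2.COLOR_BGR2HSV)
sub=np.zeros_like(m); sub[192:228,246:272]=(im[192:228,246:272].min(2)>90)
v,u=np.nonzero(sub)
P=np.array([f((uu,vv),.097) for uu,vv in zip(u,v)]); P=P[:,:2]
ctr=P.mean(0); ev=np.linalg.svd(P-ctr,full_matrices=False)[2][0]; print("pca",len(P),ctr,deg(ev))
E
```

```text
strip [ 0.54010466 -0.24517048  0.097     ] [ 0.56790014 -0.24392081  0.097     ] 2.5742404243656587 centre [ 0.54201956 -0.2449026   0.097     ] from c 2.1724926772295348
lid x extents [ 0.5427432  -0.26930696  0.097     ] [ 0.54134336 -0.22052093  0.097     ] [ 0.51706526 -0.24558803  0.097     ]
screws [ 0.50429556 -0.28681689  0.012     ] [ 0.50085962 -0.20287892  0.012     ] -177.65594422751644 2.3440557724835713
lower screws [array([ 0.68357377, -0.27942403,  0.012     ]), array([ 0.68135734, -0.19038925,  0.012     ])]
pca 658 [ 0.55430332 -0.24459807] 2.8557096875145516
```

```bash
python3 - <<'E'
from h import *
from station import *
im,d,K,W=load("w4")
for p in ((240,195),(280,195),(259,172),(258,215)):
    o,r=ray(K,W,*p,True); dd=np.median(d[p[1]-2:p[1]+3,p[0]-2:p[0]+3]); print((o+r*dd/(W[2,:3]@r)).round(4))
goto([.5465,-.2435,.30],rv(np.radians(91.7)))
goto([.5195,.2055,.26],rv(np.radians(113.5))); snap("w6"); print(get_t())
goto([.5195,.2055,.26],rv(np.radians(-66.5))); snap("w7"); print(get_t(),get_tcp_pos(),get_contact_force())
for n in ("w6","w7"):
    a=cv2.imread(f"pics/{n}.png"); cv2.imwrite(f"pics/{n}c.png",cv2.resize(a[100:250,180:340],None,fx=4,fy=4,interpolation=cv2.INTER_CUBIC))
E
```

```text
[ 0.5422 -0.2584  0.0968]
[ 0.5414 -0.2281  0.0968]
[ 0.5239 -0.2446  0.097 ]
[ 0.558  -0.2444  0.0971]
12.9917
15.6917 [0.51950774 0.20547342 0.26000018] [-0.19264443 -1.43715096  0.41557906]
```

View pics/w6c.png

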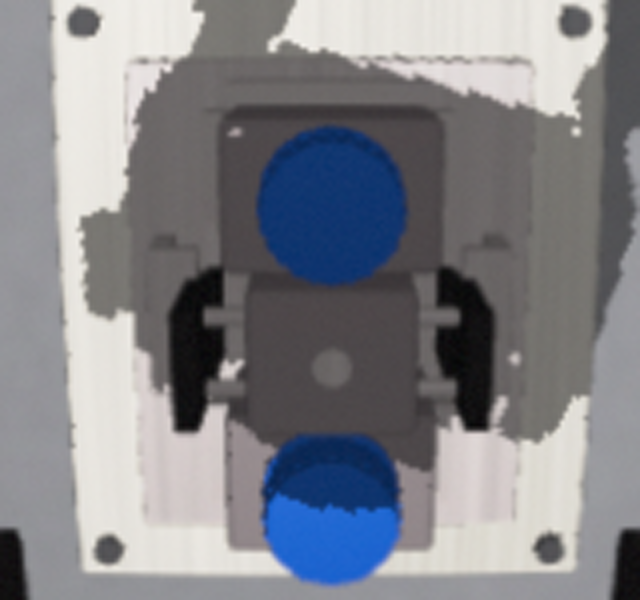

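View pics/w7c.png

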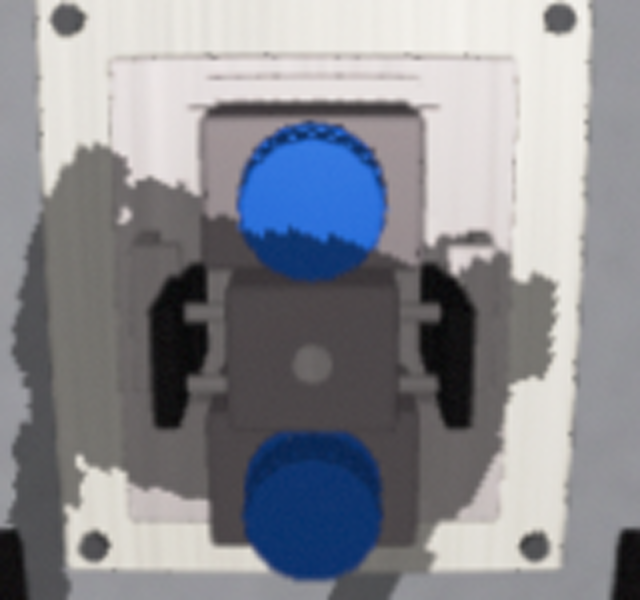

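```bash
python3 - <<'E'
from h import *
C=lambda x,y:(180+x/4-.375,100+y/4-.375)
T=np.array([.5195,.2055]);t=np.radians(23.45);ex=np.array([np.cos(t),np.sin(t)]);ey=np.array([-ex[1],ex[0]])
for n,dot,l,r,sc in (("w6",(331.5,369),168,495,((84,22),(575,22),(549,548),(108,548))),("w7",(312.5,364),149,475,((68,18),(560,18),(535,546),(93,546)))):
    im,d,K,W=load(n); f=lambda p,z:onz(K,W,*C(*p),z,True)[:2]-T
    loc=lambda v:(v@ex*1e3).round(2).__str__()+","+(v@ey*1e3).round(2).__str__()
    a,b=f((l,370),.173),f((r,370),.173)
    Q=np.array([f(p,.1) for p in sc])
    print(n,"dot",loc(f(dot,.167)),"padmid",loc((a+b)/2),np.linalg.norm(a-b),"screws",loc(Q.mean(0)))
    l_=Q[0]+Q[1]-Q[2]-Q[3]; print(np.degrees(np.arctan2(l_[1],l_[0])))
    # pad x extents: rows of pads top
    print("pad rows",loc(f((l,275),.173)),loc(f((l,430),.173)))
E
```

```text
w6 dot 0.53,0.06 padmid -1.07,0.04 0.06638450851546868 screws 1.55,0.2
-156.62398843816132
pad rows -20.82,-32.46 11.82,-33.67
w7 dot -0.6,0.05 padmid -0.07,0.14 0.06623981449381083 screws -2.07,0.13
23.39981162736353
pad rows 19.69,32.51 -13.06,33.84
```

```bash
python3 - <<'E'
from h import *
for n,a,P in (("w2",-90,(.55,-.243,.23)),("w6",113.5,(.5195,.2055,.26)),("w7",-66.5,(.5195,.2055,.26)),("w5",91.7,(.5465,-.2435,.23))):
    im,d,K,W=load(n); M=R.from_rotvec(rv(np.radians(a))).as_matrix()
    c=-W[:3,:3].T@W[:3,3]
    print(n,"cam in tool mm",(M.T@(c-np.array(P))*1e3).round(2),"rot",(M.T@W[:3,:3].T).round(4).tolist())
E
```

```text
w2 cam in tool mm [   0.28 -142.76   71.86] rot [[1.0, 0.0006, 0.0003], [-0.0001, -0.2807, 0.9598], [0.0007, -0.9598, -0.2807]]
w6 cam in tool mm [  -2.29 -142.38   71.32] rot [[1.0, -0.0021, -0.0007], [0.0001, -0.2787, 0.9604], [-0.0022, -0.9604, -0.2787]]
w7 cam in tool mm [   1.46 -142.42   70.85] rot [[1.0, -0.0006, -0.0005], [0.0003, -0.2812, 0.9597], [-0.0007, -0.9597, -0.2812]]
w5 cam in tool mm [  -1.76 -143.78   70.41] rot [[1.0, -0.0003, -0.0022], [0.0021, -0.281, 0.9597], [-0.0009, -0.9597, -0.281]]
```

```bash
python3 - <<'E'
from h import *
from station import *
t=np.radians(23.4);ey=np.array([-np.sin(t),np.cos(t),0]); ex=np.array([np.cos(t),np.sin(t),0])
P=[.5189,.2073]
command_gripper(.085)
line_to([*P,.20],rv(np.radians(-66.6)),feed=.12); f0=np.array(get_contact_force())
line_to([*P,.138],feed=.06)
L=lambda:(np.array(get_contact_force())-f0)
print(get_t(),L())
snap("w8")
for w in (.066,.064,.062,.060):
    command_gripper(w); F=L(); print(w,get_gripper_width(),"Fx,Fy,Fz",(F@ex).round(2),(F@ey).round(2),F[2].round(2))
print(get_t()); snap("w9")
E
```

```text
17.7917 [-0.33575645  0.32630947 -0.6973968 ]
0.066 0.06531866099646995 Fx,Fy,Fz -0.61 -0.42 0.84
0.064 0.06412647972643666 Fx,Fy,Fz 0.17 0.68 3.78
0.062 0.06216422940927879 Fx,Fy,Fz -1.14 0.35 5.84
0.06 0.05991310022151017 Fx,Fy,Fz -0.52 0.04 5.62
18.825
```

View pics/w9.png

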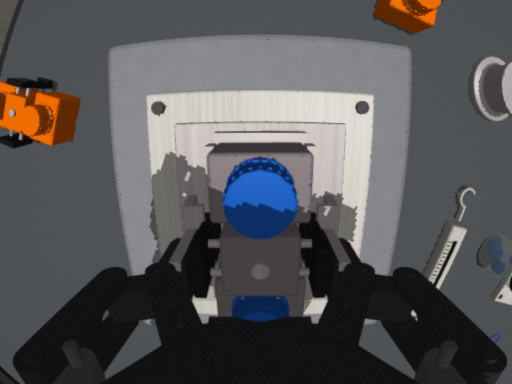

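```bash
python3 - <<'E'
from h import *
from station import *
t=np.radians(23.4);ey=np.array([-np.sin(t),np.cos(t),0]); ex=np.array([np.cos(t),np.sin(t),0])
L=lambda:np.array([np.dot(get_contact_force(),e) for e in (ex,ey,[0,0,1])]).round(2)
command_gripper(.045); print(get_t(),get_gripper_width(),L())
dwell(.2); p=get_tcp_pos(); print(p,L())
line_to([p[0],p[1],p[2]+.004],feed=.02); print(L(),get_gripper_width())
line_to([p[0],p[1],p[2]+.012],feed=.03); print(L(),get_gripper_width(),get_t())
snap("w10")
E
```

```text
19.15 0.0465743290130656 [-5.46  0.06 14.73]
[0.51995043 0.20741322 0.1406012 ] [-4.27  0.33 14.65]
[-1.38  0.56 -2.1 ] 0.04649330771640029
[-0.73 -1.2  -1.37] 0.04619911276188984 20.25
```

View pics/w10.png

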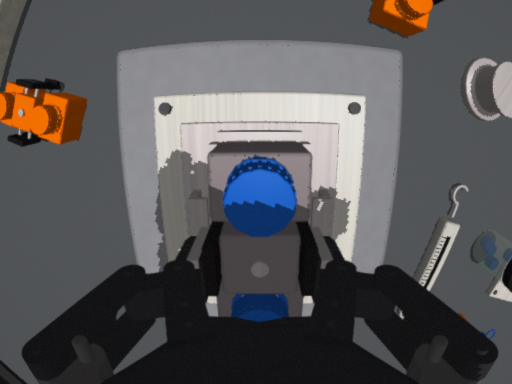

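```bash
python3 - <<'E'
from h import *
from station import *
p=get_tcp_pos()
line_to([p[0],p[1],p[2]+.02],feed=.05); print(get_contact_force(),get_gripper_width())
line_to([p[0],p[1],p[2]+.068],feed=.08); dwell(.5); print(get_contact_force(),get_gripper_width(),get_tcp_pos(),get_t())
snap("w11")
im,d=get_image("scene"); im2,d2=get_image("top")
np.savez("s11.npz",im=im,d=d); np.savez("t11.npz",im=im2,d=d2)
cv2.imwrite("pics/s11.png",cv2.resize(im[130:290,75:365],None,fx=2.7,fy=2.7,interpolation=cv2.INTER_CUBIC))
E
```

```text
[-0.62721121  0.34274826 -1.31385006] 0.046374385386537285
[ 0.2880528   0.41315848 -1.84136972] 0.045966394488078544 [0.51996054 0.20740767 0.22063783] 22.1
```

View pics/w11.png

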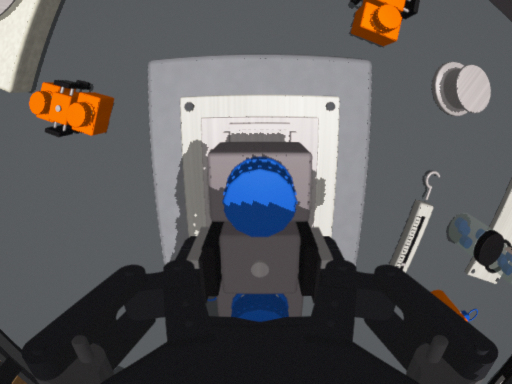

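View pics/s11.png

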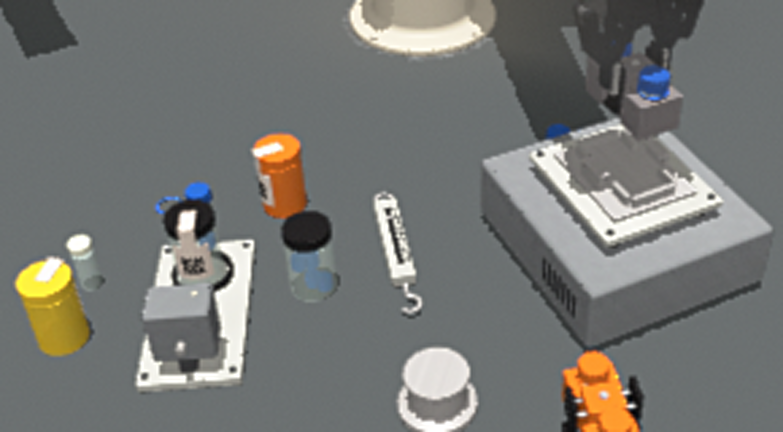

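```bash
python3 - <<'E'
from h import *
from station import *
for i in range(3):
    dwell(.5); print(get_t(),get_gripper_width(),np.round(get_contact_force(),2))
snap("w12")
for n in ("w10","w12"):
    im,d,K,W=load(n)
    def pt(u,v):
        o,r=ray(K,W,u,v,True); return (o+r*np.median(d[v-1:v+2,u-1:u+2])/(W[2,:3]@r)).round(4)
    print(n,"spine",pt(245,240),pt(275,240),pt(245,285),pt(275,285),"block",pt(218,172),pt(302,172),"cap",pt(260,190),pt(245,205),pt(275,205))
a=np.load("w11.npz")["im"].astype(int);b=np.load("w12.npz")["im"].astype(int); print("diff",np.abs(a-b)[150:310,210:310].mean())
E
```

```text
22.75 0.04664982689592499 [-0.63  0.09 -2.27]
23.25 0.046613057450969456 [ 0.09  0.53 -1.96]
23.75 0.0467936391564884 [ 0.06  0.27 -2.22]
w10 spine [0.5302 0.2172 0.179 ] [0.5353 0.2051 0.1789] [0.508  0.2081 0.179 ] [0.5136 0.1952 0.179 ] block [0.5501 0.2394 0.165 ] [0.5651 0.2044 0.1648] cap [0.5559 0.2212 0.187 ] [0.548  0.2241 0.1869] [0.5526 0.2134 0.1871]
w12 spine [0.5298 0.217  0.2462] [0.5352 0.2052 0.2468] [0.5076 0.208  0.2464] [0.5136 0.1952 0.247 ] block [0.5497 0.2394 0.2319] [0.565  0.2043 0.2326] cap [0.5556 0.2211 0.2545] [0.5478 0.2241 0.2548] [0.5524 0.2134 0.2547]
diff 1.1976458333333333
```

```bash
python3 - <<'E'
from station import *
close_job(); print(get_t())
E
```

```text
the job is handed in; nothing more can be done
the job is handed in; nothing more can be done
```

The job is done and handed in at about 24 s of the 58 s allowed.

- **Jar:** I gripped it by the lid, turned it 181.7° in its nest and released it. The wrist picture afterwards put the label at 2.2 to 2.9° and the reader axis at about 2.35°. The lid was flat at 0.097 m, so the jar is standing level. The later scene picture shows the code facing the reader.
- **Cassette:** I pinched both catches with almost no side force, under 1 N across the jaws. I lifted it straight up, and the dock released it cleanly. It is held about 79 mm above its seat and is steady. The wrist force is about -2 N, which fits its weight, and wrist depth shows it level to about 1°.

Some readings did not agree:

- **Camera and arm positions:** These differed by 1 to 2 mm. I corrected for it by taking two views of the cassette half a turn apart.
- **Gripper width:** It reads about 46.5 mm, against the stated 51 mm over the fully pinched pads. It held steady, and the cassette did not shift in the grip. I did not find the cause.
- **Bystanders:** I checked them only by eye in the scene picture, where they look undisturbed.

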